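# Lock the stamp clamp with the flat driver

## Robot

A 6-joint arm with a two-finger parallel gripper is mounted at the origin on a cart in front of the work surface, level with it; the furniture and walls round the work are solid. World frame = base frame: x ahead of the robot, y to its left, z up, the work surface at z = 0. Lengths are in m, angles in degrees, forces in N, time in s.
With the tool pointing down it reaches from about 0.35 to 0.875 m from the base axis. Payload 4.2 kg.
Tool frame: the origin (TCP) lies at the very end of the fingers, on their centre line; the grasp point (between the pads) lies 19 mm behind it; z points along the fingers, y is the direction in which the jaws open and shut (so a half turn about z gives the same grasp; the last joint's range is limited). The gripper opens to 87 mm and grips with 3 to 60 N. Pads are 19 mm wide; open, the fingers measure 117 mm over their backs; the gripper's body (75 mm by 190 mm) begins 51 mm behind the grasp point.
Start: joints at [-61.616, 22.042, 0.453, 0, -68.411, -14.817], TCP at [0.147, -0.608, 0.223] pointing down, gripper open.
Joint ranges: [-179.83, 179.83], [-69.29, 118.12], [-61.27, 80.66], [-181.25, 117.63], [-171.15, -9.14], [-177.46, 177.46]. Speed limits (degrees/s): [159.86, 159.86, 180, 180, 180, 180].

## Interface

Orientations are given as a 3x3 rotation matrix whose columns are the frame's x, y, z axes.
In Python, from station import r, imaging gives the robot as it stands. The module is installed in compiled form; this text tells all that it offers.
- The arm moves only by the tool move_arm, never from a script. Its argument "motion" is one flat list of numbers, 7 for each row, row after row: the shift along the tool's x, y, z in units of 40 mm (1.0 is 40 mm), then the turn, a rotation vector about the tool's x, y, z in units of 5 degrees (1.0 is 5 degrees), then the gripper's target within -1 to 1 (shut at 1, half-way at 0, fully open at -1). In form: [dx, dy, dz, wx, wy, wz, gripper, dx, dy, dz, wx, wy, wz, gripper, ...]. A call has 1 to 20 rows; each row is the pose to reach, as a shift and turn from the pose measured when the call began, along the tool's axes at that moment; what a row does not reach only later rows make up. A row lasts 1/12 s, in which the tool goes at most 41.7 mm and 7.16 degrees, less where a joint would pass 70% of its speed; a pose out of reach is approached as far as the arm can. A call with a gripper value outside its range is refused whole. The fingers move at their own pace and stop on an object; the grip force is fixed at half the most. Time passes only in rows, so rows that repeat a pose let the fingers close. It gives the time, the measured TCP pose, the force and the opening at its end, in the units of the state.
- r.sense(): the state, without advancing time (a new reading comes with each control period).
- imaging.capture(name): name is "scene" or "top" or "wrist"; returns the picture (480x640x3 uint8, blue, green, red); there is no depth.
- imaging.camera_params(name): a dict with "intrinsics" (3x3 intrinsics, pixels), "world_from_camera" (4x4, takes a point from camera to world coordinates). Camera axes: x right, y down, z forward; pixel columns grow to the right and rows downward; lengths in m; the calibration is good to about 2 mm. A picture is of the moment at which its call begins: read the wrist's pose just before it. camera_params takes no time and is no camera call; for the wrist camera it gives the pose at the moment of the call.
- r.finish_job(): hands the job in, once; it reports no verdict.
The state is a dict: "time_s": time; "joints": joint angles; "joint_velocities": joint speeds; "effort": joint torques, N m; "tcp_pos": TCP position; "ee_rot": TCP orientation; "wrist_force": force on the tool from outside, world axes, zero at the start; "moment": the same for the moment, N m; "gripper_width": opening from 0.0 (shut) to 1.0 (fully open).
Only numpy, scipy, OpenCV 4.12 (cv2) and the standard library are available. Lean on these libraries where they do the work, as an engineer would, in place of code of your own. Each camera call takes 0.05 s, during which the arm holds its last target.

## Task

Take the flat-bladed driver (square handle) from the tool block, rest its blade lightly on the slotted lock screw of the clamp board and turn it until the blade drops into the slot, then turn the screw clockwise to its stop so that the jaw closes fully on the wooden stamp. Do not force the screw. Put the driver back upright in its well in the tool block, fully home, and leave the awl and the other things where they stand.

Things in the scene. Friction and masses are not known exactly. Their poses are not given: they have to be found in the camera images.
- driver: Flat screwdriver, 110 g, upright in a well of the tool block. Wooden handle 24 x 24 mm square, faces across the body's x and y axes, from 7 to 73 mm above the origin, steel cap to 76 mm. Under it a round flange, 37 mm wide, 5 mm thick; origin: centre of the flange's underside; z points up the handle. Blade 18 mm wide along x, 2.4 mm thick along y; shank 10 mm wide.
- driver_tip (a point): Centre of the end of the driver's blade, 50 mm below the driver's origin, axes as the driver's. The shank is sprung: pushed at the tip it slides up to 8 mm into the handle, yielding from 2 N, 6 N at 8 mm, then rigid; this point moves with it. It cannot twist in the handle.
- tool_block: Light wooden block, fixed, 130 x 46 x 60 mm high (x, y, z); origin under its centre. Two square wells, 22 x 22 mm, right through, at x = -36 and +36 mm, y = 0 of its frame. Driver and awl hang in them by their flanges on the block's top, blades inside; which stands in which varies.
- awl: Bradawl with a round, bulbous wooden handle, 56 mm high, its knob 30 mm wide, no flats, in the other well; origin: centre of its flange's underside, on the block's top. To be left alone.
- clamp_board: Clamp board, fixed: plywood base 150 x 110 x 12 mm (x, y, z), origin under its centre. On it a wooden block stamp (top 34 mm above the table) against a rail at the +x end, a jaw bar on the stamp's -x side, and at the -x end a metal lock housing 46 x 54 mm, top at 40 mm, with a round boss, 39 mm wide, rim at 50 mm. The boss has a bore 29 mm wide in which the brass lock screw sits.
- screw_top (a point): Point on the screw's vertical axis at its top face, 47 mm above the table, at x = -50 mm, y = 0 of the clamp board; axes are the board's and do not show the slot. Screw: brass disc 28 mm wide, 3 mm below the boss's rim, slot right across it, 5 mm wide, 6 mm deep, its direction unknown. Stiff to turn (0.06 N m): a light blade does not drag it.
- jaw_face (a point): Middle of the upper edge of the jaw's face towards the stamp. Turning the screw clockwise (from above) drives it along the board's +x by 5 mm per rad: from x = -8 to -6.5 mm of the board's frame at the start to x = -2 mm, fully closed, at a hard stop, 0.9 to 1.2 rad on. Turned back, the screw stops hard within 0.3 rad. It stays where it is left.
- tin: Small round tin, 39 mm wide, 16 mm high, a bystander; origin under its centre.
- small_stamp: Small wooden block stamp 28 x 34 x 20 mm, a bystander; origin under its centre.
- beech_ring: Flat beech ring with two long ears, 88 x 55 x 10 mm, a bystander; origin under its centre.

How it is judged:
By the outcome, as a careful person would: the job done as asked, in the order asked, and still so for the second after the job is handed in, with the robot touching nothing.
It also fails if it takes over 72 s, if anything falls off the work surface, if the arm or the gripper's body presses on something with over 40 N, if the wrist force passes 120 N, or if a joint passes its speed limit or range.

## Working session

There is one attempt and no reset: what is moved stays moved. The work goes in short steps, Python scripts to look and compute and a tool call to move; the robot and the scene stay as the last step left them, time stands still between calls to the robot, and variables do not carry over. Pictures are saved under pics/ and viewed, and the job is handed in when it is done.

Besides the shell and the picture viewer there is one more tool, called after "Request:" by a JSON object that holds its "op" and its "data". move_arm: Moves the arm, as the interface text tells. Its arguments: {"type":"object","properties":{"motion":{"type":"array","items":{"type":"number"}}},"required":["motion"]}

```bash
mkdir -p pics; cat > h.py <<'E'
from station import r, imaging
import numpy as np, cv2
def cap(n,f):
    p=imaging.camera_params(n); im=imaging.capture(n); cv2.imwrite('pics/'+f+'.png',im); np.savez('pics/'+f+'.npz',K=p['intrinsics'],T=p['world_from_camera']); return im
def ld(f):
    d=np.load('pics/'+f+'.npz'); return d['K'],d['T'],cv2.imread('pics/'+f+'.png')
def ray(f,uv,z):
    K,T,_=ld(f); d=T[:3,:3]@np.linalg.solve(K,[uv[0],uv[1],1]); o=T[:3,3]; return o+d*(z-o[2])/d[2]
def proj(f,P):
    K,T,_=ld(f); c=np.linalg.inv(T)@np.append(P,1); q=K@c[:3]; return q[:2]/q[2]
E
python3 - <<'E'
from h import *
s=r.sense();print({k:np.round(v,3).tolist() for k,v in s.items()})
for n in ["scene","top","wrist"]:
    cap(n,n+'0'); K,T,_=ld(n+'0'); print(n,K.round(1).tolist(),T.round(3).tolist())
E
```

```text
{'time_s': 0.0, 'joints': [-61.615, 22.093, 0.38, -0.028, -68.41, -14.818], 'joint_velocities': [-0.096, 0.002, 0.099, 0.028, 0.018, -0.01], 'effort': [-0.001, -39.067, 18.741, 4.22, 0.011, -0.0], 'tcp_pos': [0.147, -0.607, 0.221], 'ee_rot': [[-0.972, -0.234, -0.001], [-0.234, 0.972, 0.002], [0.0, 0.002, -1.0]], 'wrist_force': [-0.218, -0.684, -0.239], 'moment': [-0.023, -0.002, -0.04], 'gripper_width': 1.007}
scene [[480.3, 0.0, 316.5], [0.0, 480.3, 240.0], [0.0, 0.0, 1.0]] [[-0.882, -0.204, 0.425, 0.142], [-0.472, 0.369, -0.801, 0.787], [0.007, -0.907, -0.421, 0.429], [0.0, 0.0, 0.0, 1.0]]
top [[549.5, 0.0, 314.7], [0.0, 549.5, 237.5], [0.0, 0.0, 1.0]] [[0.016, -0.971, 0.24, 0.314], [-1.0, -0.016, -0.001, 0.091], [0.005, -0.24, -0.971, 0.891], [0.0, 0.0, 0.0, 1.0]]
wrist [[350.6, 0.0, 316.6], [0.0, 350.6, 241.0], [0.0, 0.0, 1.0]] [[-0.234, 0.927, 0.292, 0.066], [0.972, 0.222, 0.073, -0.626], [0.003, 0.301, -0.953, 0.383], [0.0, 0.0, 0.0, 1.0]]
```

View pics/scene0.png

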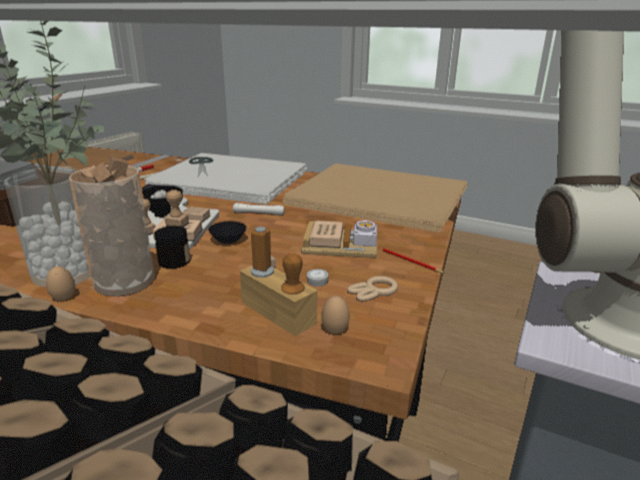

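View pics/top0.png

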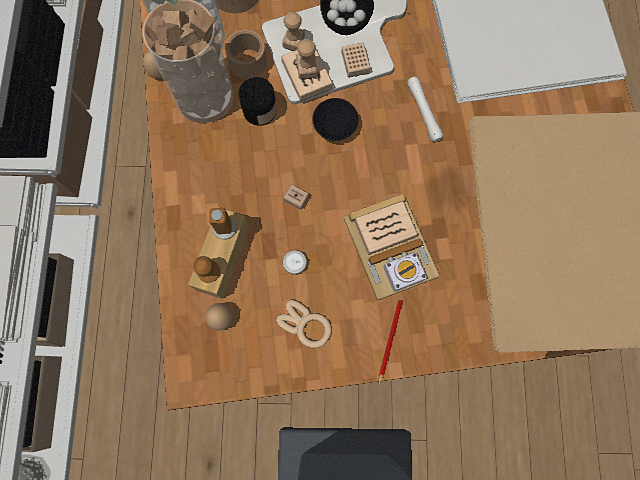

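View pics/wrist0.png

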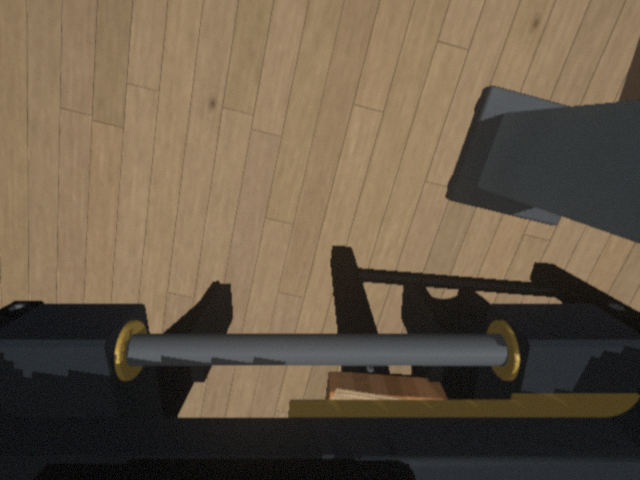

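```bash
python3 - <<'E'
from h import *
_,_,im=ld('top0')
a=cv2.resize(im[190:310,180:300],None,fx=5,fy=5,interpolation=cv2.INTER_CUBIC)
cv2.imwrite('pics/ca.png',a)
b=cv2.resize(im[190:310,340:450],None,fx=5,fy=5,interpolation=cv2.INTER_CUBIC)
cv2.imwrite('pics/cb.png',b)
E
```

```text
(no output)
```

View pics/ca.png

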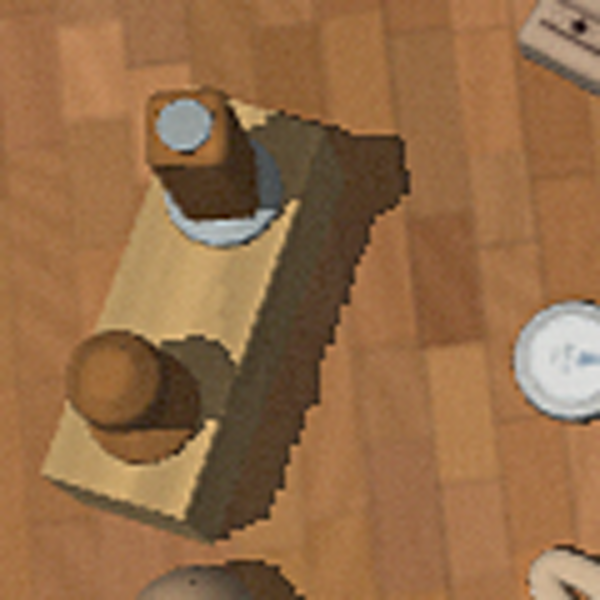

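View pics/cb.png

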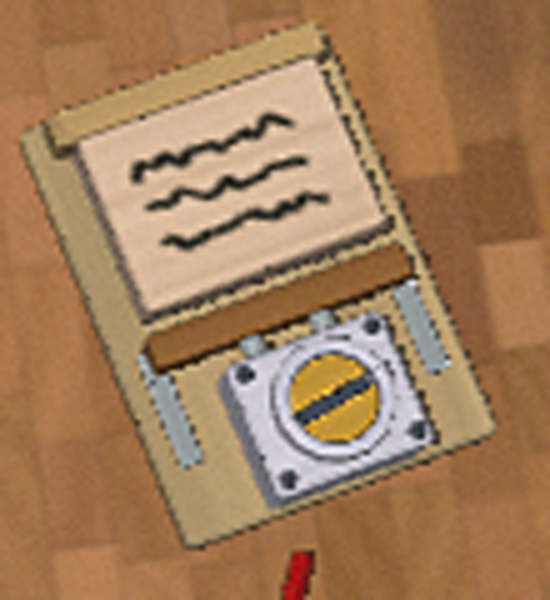

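```bash
python3 - <<'E'
from h import *
A=lambda x,y:((x+.5)/5-.5+180,(y+.5)/5-.5+190)
B=lambda x,y:((x+.5)/5-.5+340,(y+.5)/5-.5+190)
p=lambda n,uv,z:print(n,(ray('top0',uv,z)*1000).round(1))
p('cap',A(184,124),.136)
for c in [(148,95),(222,92),(228,158),(150,166)]: p('hc',A(*c),.133)
p('awlknob',A(118,370),.06+.045)
for c in [(42,475),(188,520),(326,130)]: p('blk',A(*c),.06)
p('screw',B(337,397),.047)
for c in [(297,420),(374,378)]: p('slot',B(*c),.047)
for c in [(22,135),(190,548),(495,430),(325,25)]: p('board',B(*c),.012)
for c in [(50,115),(320,22)]: p('rail',B(*c),.03)
for c in [(300,250+0),(0,0)][:0]: pass
p('tin',(294,262),.016)
E
```

```text
cap [532.7 231.1 136. ]
hc [542.  242.5 133. ]
hc [543.3 221.3 133. ]
hc [523.7 218.5 133. ]
hc [520.9 240.6 133. ]
awlknob [466.9 251.7 105. ]
blk [442.7 281.9  60. ]
blk [429.7 236.7  60. ]
blk [553.5 200.5  60. ]
screw [474.9 -54.7  47. ]
slot [467.4 -42.1  47. ]
slot [481.1 -66.5  47. ]
board [568.4  41.9  12. ]
board [431.5 -12.4  12. ]
board [ 471.5 -111.8   12. ]
board [608.6 -59.9  12. ]
rail [570.1  33.8  30. ]
rail [603.6 -55.2  30. ]
tin [489.3 123.   16. ]
```

```bash
cat >> h.py <<'E'
from scipy.spatial.transform import Rotation as R
def go(x,y,z,yaw):
    "target tcp mm, yaw of tool y deg"
    s=r.sense(); a=np.radians(yaw); yv=np.array([np.cos(a),np.sin(a),0]); zv=np.array([0,0,-1.]); M=np.stack([np.cross(yv,zv),yv,zv],1)
    Rc=np.array(s['ee_rot']); d=Rc.T@(np.array([x,y,z])/1000-s['tcp_pos'])/.04
    w=R.from_matrix(Rc.T@M).as_rotvec(degrees=True)/5
    print('row',d.round(3),w.round(3)); st()
def st():
    s=r.sense(); e=np.array(s['ee_rot']); print('t',round(s['time_s'],2),'tcp',(np.array(s['tcp_pos'])*1000).round(1),'yaw',np.degrees(np.arctan2(e[1,1],e[0,1])).round(1),'F',np.round(s['wrist_force'],2),'M',np.round(s['moment'],3),'w',round(s['gripper_width'],3),'j',np.round(s['joints'],0))
E
python3 -c "
from h import *
go(532.5,231,220,95.5)"
```

```text
row [-14.293  18.106   0.071] [ 0.018 -0.002  1.612]
t 0.15 tcp [ 146.5 -607.1  221.7] yaw 103.6 F [0.03 0.82 0.72] M [-0.018 -0.042  0.022] w 0.999 j [-62.  22.   0.  -0. -68. -15.]
```

Request:
{"op": "move_arm", "data": {"motion": [-14.3,18.1,0.07,0,0,1.6,-1,-14.3,18.1,0.07,0,0,1.6,-1,-14.3,18.1,0.07,0,0,1.6,-1,-14.3,18.1,0.07,0,0,1.6,-1,-14.3,18.1,0.07,0,0,1.6,-1,-14.3,18.1,0.07,0,0,1.6,-1,-14.3,18.1,0.07,0,0,1.6,-1,-14.3,18.1,0.07,0,0,1.6,-1,-14.3,18.1,0.07,0,0,1.6,-1,-14.3,18.1,0.07,0,0,1.6,-1,-14.3,18.1,0.07,0,0,1.6,-1,-14.3,18.1,0.07,0,0,1.6,-1,-14.3,18.1,0.07,0,0,1.6,-1,-14.3,18.1,0.07,0,0,1.6,-1,-14.3,18.1,0.07,0,0,1.6,-1,-14.3,18.1,0.07,0,0,1.6,-1,-14.3,18.1,0.07,0,0,1.6,-1,-14.3,18.1,0.07,0,0,1.6,-1,-14.3,18.1,0.07,0,0,1.6,-1,-14.3,18.1,0.07,0,0,1.6,-1]}}

```text
time_s: 1.82
tcp_pos: [0.4955, 0.1514, 0.2202]
ee_rot: [[-0.995, -0.098, -0.001], [-0.098, 0.995, 0.002], [0.001, 0.002, -1.0]]
wrist_force: [0.2, -0.8, 0.7]
gripper_width: 0.997
```

```bash
python3 -c "
from h import *
go(532.5,231,220,95.5)"
```

```text
row [-1.115  1.889  0.007] [ 0.019 -0.006  0.02 ]
t 1.82 tcp [495.5 151.4 220.2] yaw 95.6 F [ 0.21 -0.84  0.67] M [-0.067 -0.094 -0.033] w 0.997 j [  35.   12.  -15.   -0.  -64. -119.]
```

Request:
{"op": "move_arm", "data": {"motion": [-1.11,1.89,0,0,0,0,-1,-1.11,1.89,0,0,0,0,-1,-1.11,1.89,0,0,0,0,-1,-1.11,1.89,0,0,0,0,-1,-1.11,1.89,0,0,0,0,-1,-1.11,1.89,0,0,0,0,-1]}}

```text
time_s: 2.32
tcp_pos: [0.5316, 0.2297, 0.2202]
ee_rot: [[-0.995, -0.097, -0.002], [-0.097, 0.995, 0.001], [0.002, 0.001, -1.0]]
wrist_force: [-0.4, -0.6, -0.2]
gripper_width: 1.001
```

```bash
python3 -c "
from h import *
go(532.5,231,83,95.5)
cap('wrist','w1');cap('top','t1')"
```

```text
row [-0.031  0.026  3.43 ] [ 0.013 -0.017  0.01 ]
t 2.32 tcp [531.6 229.7 220.2] yaw 95.6 F [-0.43 -0.6  -0.16] M [-0.051 -0.003 -0.003] w 1.001 j [  39.   18.   -6.   -0.  -66. -124.]
```

View pics/w1.png

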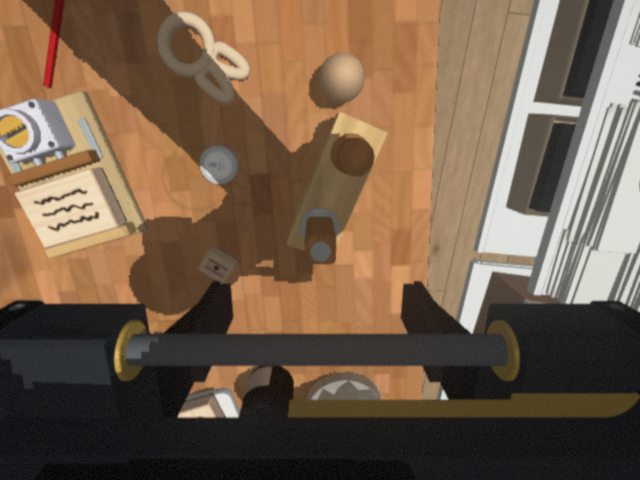

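View pics/t1.png

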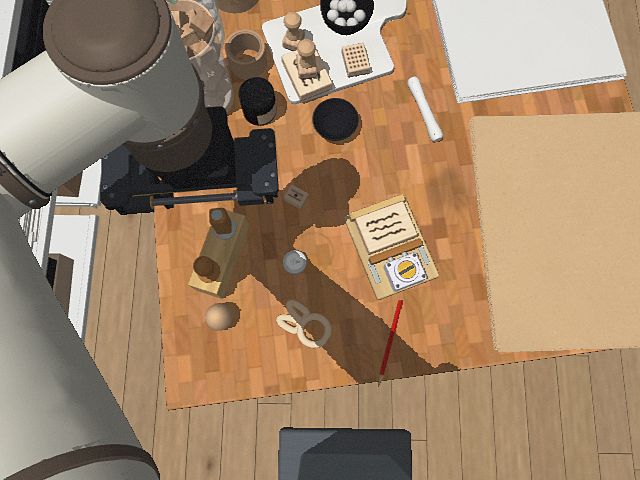

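```bash
python3 -c "
from h import *
print(ray('w1',(320,251),.136),proj('w1',[.5327,.2311,.136]))
_,_,im=ld('w1');cv2.imwrite('pics/c1.png',cv2.resize(im[190:290,270:370],None,fx=6,fy=6,interpolation=2))"
```

```text
[0.53411537 0.23334494 0.136     ] [317.17111953 248.9256739 ]
```

View pics/c1.png

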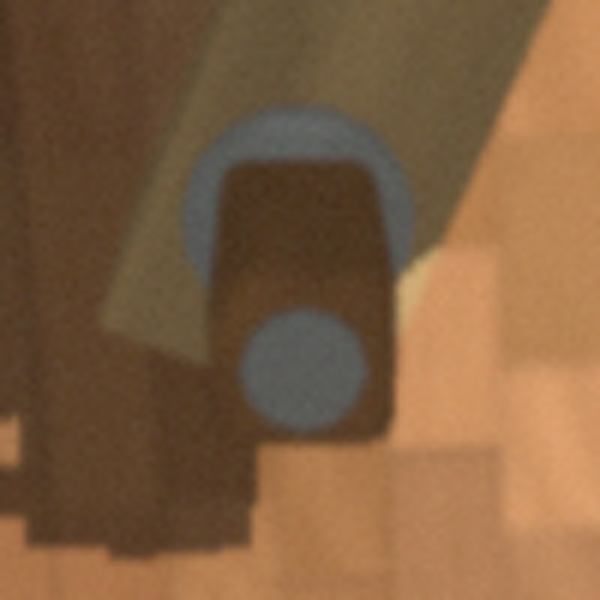

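Request:
{"op": "move_arm", "data": {"motion": [-0.05,0.05,2,0,0,0,-1,-0.05,0.05,3.43,0,0,0,-1,-0.05,0.05,3.43,0,0,0,-1,-0.05,0.05,3.43,0,0,0,-1,-0.05,0.05,3.43,0,0,0,-1,-0.05,0.05,3.43,0,0,0,-1,-0.05,0.05,3.43,0,0,0,1,-0.05,0.05,3.43,0,0,0,1,-0.05,0.05,3.43,0,0,0,1,-0.05,0.05,3.43,0,0,0,1,-0.05,0.05,3.43,0,0,0,1,-0.05,0.05,3.43,0,0,0,1,-0.05,0.05,3.43,0,0,0,1,-0.05,0.05,3.43,0,0,0,1]}}

```text
time_s: 3.58
tcp_pos: [0.5335, 0.232, 0.0835]
ee_rot: [[-0.995, -0.096, -0.001], [-0.096, 0.995, 0.002], [0.0, 0.002, -1.0]]
wrist_force: [-0.6, 0.6, -0.1]
gripper_width: 0.483
```

```bash
python3 -c "
from h import *
st();print(r.sense()['gripper_width']*87)"
```

```text
t 3.58 tcp [533.5 232.   83.5] yaw 95.5 F [-0.56  0.6  -0.12] M [ 0.006 -0.007 -0.035] w 0.483 j [  39.   26.  -16.   -0.  -48. -124.]
41.988005744541645
```

Still closing; wait.

Request:
{"op": "move_arm", "data": {"motion": [0,0,0,0,0,0,1,0,0,0,0,0,0,1,0,0,0,0,0,0,1,0,0,0,0,0,0,1,0,0,0,0,0,0,1,0,0,0,0,0,0,1,0,0,0,0,0,0,1,0,0,0,0,0,0,1]}}

```text
time_s: 4.25
tcp_pos: [0.5335, 0.232, 0.0834]
ee_rot: [[-0.995, -0.096, -0.001], [-0.096, 0.995, 0.002], [0.001, 0.002, -1.0]]
wrist_force: [-1.0, 0.3, -0.8]
gripper_width: 0.271
```

```bash
python3 -c "
from h import *
st();print(r.sense()['gripper_width']*87)"
```

```text
t 4.25 tcp [533.5 232.   83.4] yaw 95.5 F [-0.98  0.32 -0.85] M [ 0.041 -0.034  0.066] w 0.271 j [  39.   26.  -16.   -0.  -48. -124.]
23.605800388427202
```

Request:
{"op": "move_arm", "data": {"motion": [0,0,-0.5,0,0,0,1,0,0,-1.2,0,0,0,1,0,0,-2.0,0,0,0,1,0,0,-2.5,0,0,0,1,0,0,-2.5,0,0,0,1,0,0,-2.5,0,0,0,1]}}

```text
time_s: 4.75
tcp_pos: [0.5337, 0.2321, 0.1845]
ee_rot: [[-0.995, -0.096, 0.001], [-0.096, 0.995, 0.003], [-0.001, 0.003, -1.0]]
wrist_force: [-0.7, -0.3, -1.7]
gripper_width: 0.274
```

```bash
python3 -c "
from h import *
st()
for n in ['scene','wrist','top']:cap(n,n[0]+'2')
_,_,im=ld('s2')
p=proj('s2',[.533,.232,.13]).astype(int);print(p)
cv2.imwrite('pics/c2.png',cv2.resize(im[max(p[1]-70,0):p[1]+50,p[0]-60:p[0]+60],None,fx=5,fy=5,interpolation=2))
_,_,im=ld('w2')
cv2.imwrite('pics/c2w.png',cv2.resize(im[180:300,240:400],None,fx=5,fy=5,interpolation=2))"
```

```text
t 4.75 tcp [533.7 232.1 184.5] yaw 95.5 F [-0.73 -0.32 -1.69] M [-0.017  0.029 -0.021] w 0.274 j [  39.   20.   -9.   -0.  -61. -124.]
[261 231]
```

View pics/c2.png

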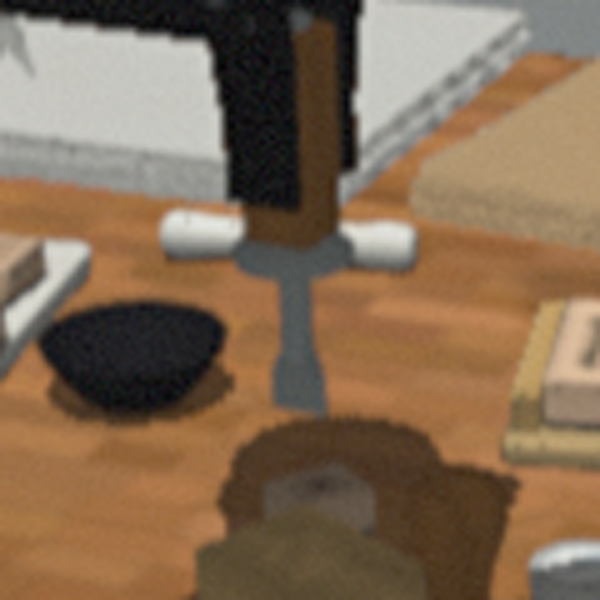

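View pics/c2w.png

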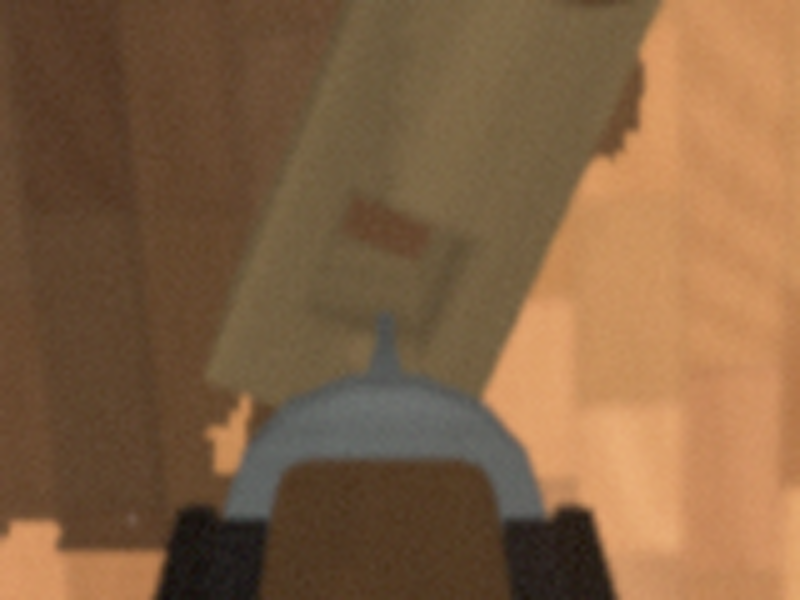

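```bash
python3 -c "
from h import *
print(ray('w2',(316.6,242.8),.111)*1000, proj('s2',[.5337,.2321,.111]))
p=proj('s2',[.533,.232,.13]).astype(int); print((300/5+p[0]-60,411/5+p[1]-70))
print(ray('s2',(300/5+p[0]-60,411/5+p[1]-70),.111)*1000)
go(474.5,-54.3,184.5,229)"
```

```text
[525.35307416 231.69653625 111.        ] [261.46329932 242.61665241]
(np.float64(261.0), np.float64(243.2))
[533.13483172 234.20790305 111.        ]
row [ 2.129 -6.965 -0.062] [ 5.3000e-02 -2.0000e-02 -2.6699e+01]
t 4.9 tcp [532.5 231.2 181.7] yaw 95.5 F [ 0.79  0.36 -0.18] M [ 0.034 -0.049  0.023] w 0.275 j [  39.   20.   -9.   -0.  -61. -124.]
```

View pics/t2.png

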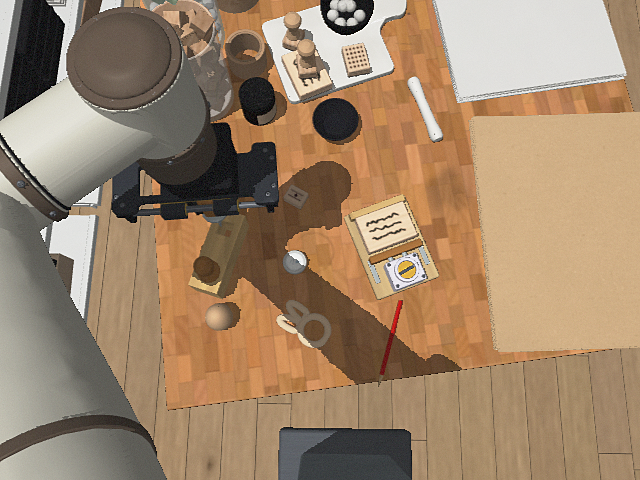

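Request:
{"op": "move_arm", "data": {"motion": [2.13,-6.96,0,0,0,-26.7,1,2.13,-6.96,0,0,0,-26.7,1,2.13,-6.96,0,0,0,-26.7,1,2.13,-6.96,0,0,0,-26.7,1,2.13,-6.96,0,0,0,-26.7,1,2.13,-6.96,0,0,0,-26.7,1,2.13,-6.96,0,0,0,-26.7,1,2.13,-6.96,0,0,0,-26.7,1,2.13,-6.96,0,0,0,-26.7,1,2.13,-6.96,0,0,0,-26.7,1,2.13,-6.96,0,0,0,-26.7,1,2.13,-6.96,0,0,0,-26.7,1,2.13,-6.96,0,0,0,-26.7,1,2.13,-6.96,0,0,0,-26.7,1,2.13,-6.96,0,0,0,-26.7,1,2.13,-6.96,0,0,0,-26.7,1,2.13,-6.96,0,0,0,-26.7,1,2.13,-6.96,0,0,0,-26.7,1,2.13,-6.96,0,0,0,-26.7,1,2.13,-6.96,0,0,0,-26.7,1]}}

```text
time_s: 6.57
tcp_pos: [0.4736, -0.0542, 0.1806]
ee_rot: [[0.756, -0.655, -0.007], [-0.655, -0.756, -0.001], [-0.005, 0.005, -1.0]]
wrist_force: [-0.2, -0.6, -0.9]
gripper_width: 0.276
```

```bash
python3 -c "
from h import *
go(474.5,-54.3,135,229)
for n in ['scene','wrist']:cap(n,n[0]+'3')"
```

```text
row [ 0.025 -0.019  1.141] [0.058 0.055 0.022]
t 6.57 tcp [473.6 -54.2 180.6] yaw -130.9 F [-0.21 -0.65 -0.94] M [-0.006  0.118 -0.032] w 0.276 j [ 13.  10. -23.  -0. -57.  36.]
```

View pics/w3.png

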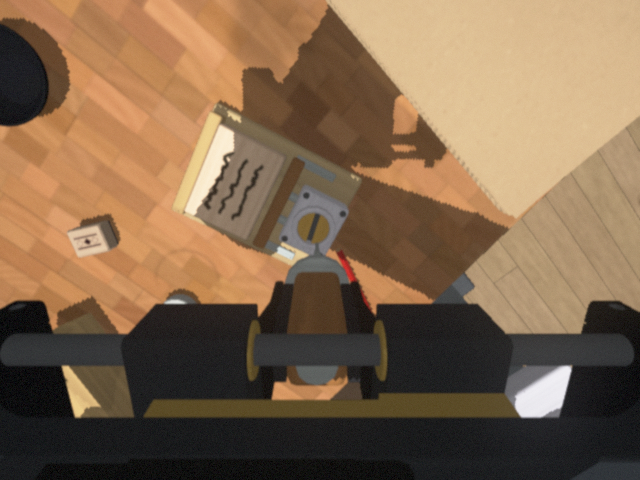

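View pics/s3.png

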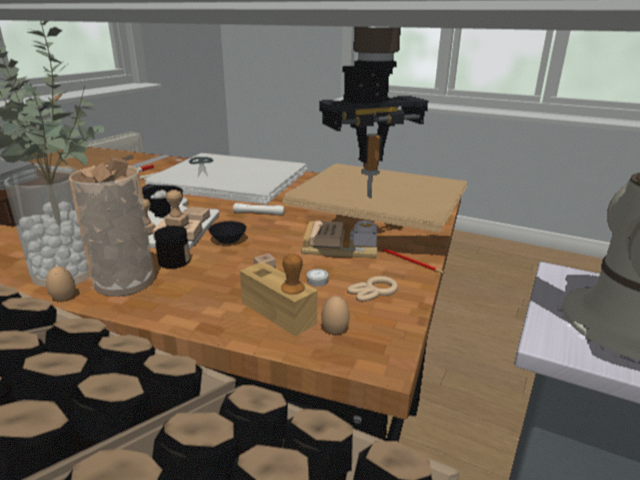

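```bash
python3 -c "
from h import *
_,_,im=ld('w3')
cv2.imwrite('pics/c3w.png',cv2.resize(im[170:290,240:400],None,fx=5,fy=5,interpolation=2))
print(proj('w3',[.4749,-.0547,.047]))"
```

```text
[316.73127292 227.97803504]
```

View pics/c3w.png

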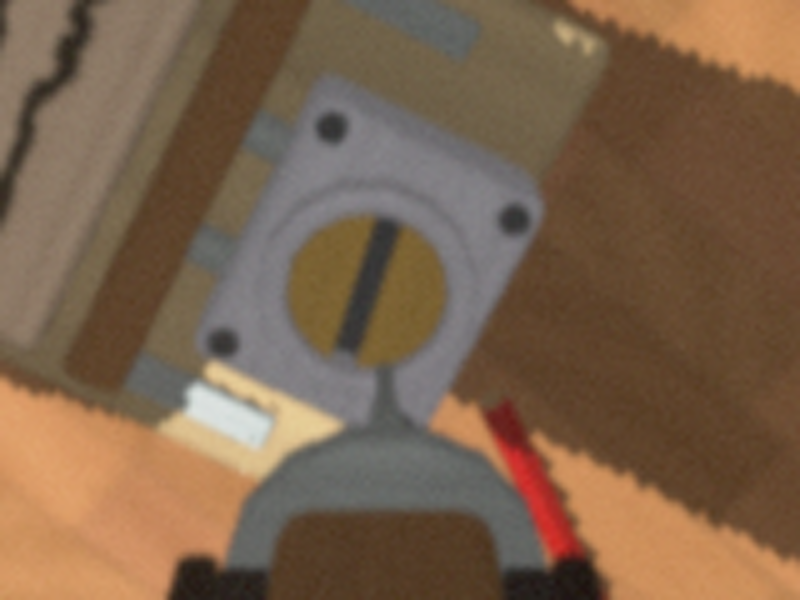

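```bash
python3 -c "
from h import *
B=lambda x,y:((x+.5)/5-.5+240,(y+.5)/5-.5+170)
print(ray('w3',B(367,291),.047)*1000)
a,b=[ray('w3',B(*q),.047) for q in [(386,222),(346,351)]]
print((a+b)*500,np.degrees(np.arctan2(*(a-b)[1::-1])))
# near blade bottom edge
print(ray('w3',B(385,366),.1078)*1000)
_,_,im=ld('s3');p=proj('s3',[.4736,-.0542,.107]).astype(int);print(p)
cv2.imwrite('pics/c3.png',cv2.resize(im[p[1]-70:p[1]+80,p[0]-60:p[0]+60],None,fx=4,fy=4,interpolation=2))
"
```

```text
[477.16896599 -52.35677847  47.        ]
[477.82051465 -52.64358143  47.        ] -57.99141141095278
[479.91411334 -58.5550954  107.8       ]
[368 196]
```

View pics/c3.png

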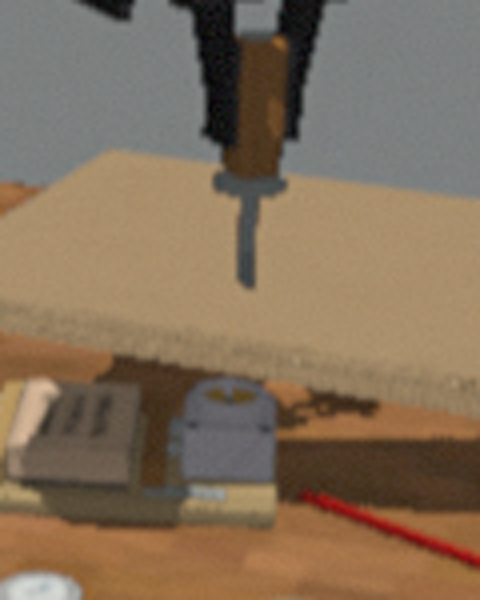

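Request:
{"op": "move_arm", "data": {"motion": [0.03,-0.05,0.7,0.06,0.06,0,1,0.03,-0.05,1.2,0.06,0.06,0,1,0.03,-0.05,1.37,0.06,0.06,0,1,0.03,-0.05,1.37,0.06,0.06,0,1,0.03,-0.05,1.37,0.06,0.06,0,1,0.03,-0.05,1.37,0.06,0.06,0,1]}}

```text
time_s: 7.17
tcp_pos: [0.4768, -0.0534, 0.1273]
ee_rot: [[0.753, -0.659, 0.004], [-0.659, -0.753, -0.0], [0.003, -0.002, -1.0]]
wrist_force: [-0.5, 0.0, -0.8]
gripper_width: 0.271
```

```bash
python3 -c "
from h import *
st()
for n in ['scene','wrist']:cap(n,n[0]+'4')
st()
_,_,im=ld('w4')
cv2.imwrite('pics/c4w.png',cv2.resize(im[180:280,260:380],None,fx=6,fy=6,interpolation=2))
_,_,im=ld('s4');p=proj('s4',[.4755,-.0537,.053]).astype(int);print(p)
cv2.imwrite('pics/c4.png',cv2.resize(im[p[1]-50:p[1]+40,p[0]-50:p[0]+50],None,fx=6,fy=6,interpolation=2))
"
```

```text
t 7.17 tcp [476.8 -53.4 127.3] yaw -131.2 F [-0.51  0.02 -0.8 ] M [-0.007  0.086 -0.004] w 0.271 j [ 13.  14. -27.   0. -49.  36.]
t 7.27 tcp [476.6 -53.4 127.4] yaw -131.2 F [-0.78 -0.14 -1.39] M [0.012 0.111 0.031] w 0.274 j [ 13.  14. -27.   0. -49.  36.]
[365 221]
```

View pics/c4w.png

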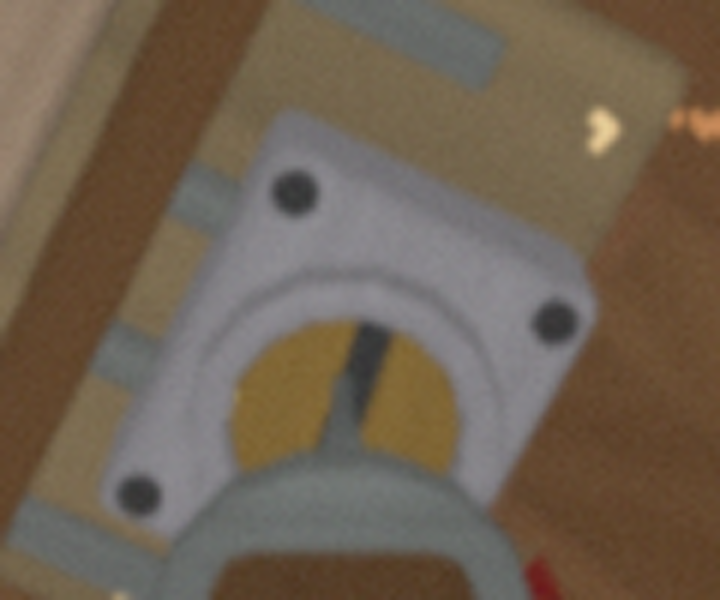

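View pics/c4.png

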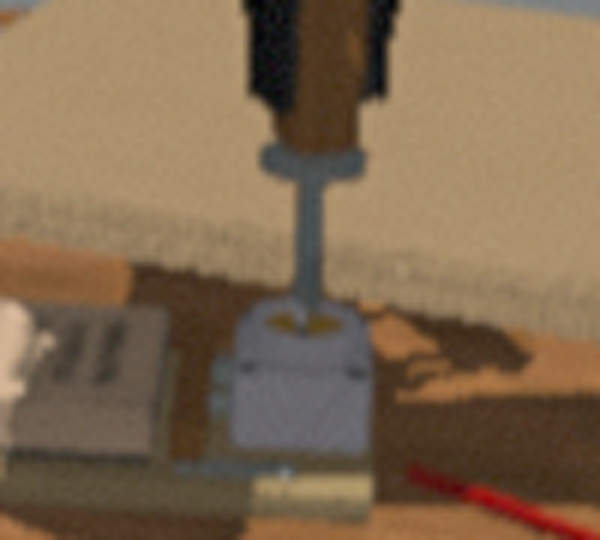

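```bash
python3 -c "
from h import *
B=lambda x,y:((x+.5)/6-.5+260,(y+.5)/6-.5+180)
c=[ray('w4',B(*q),.047)*1000 for q in [(232,425),(460,425),(349,318)]]
print(c, 'mid',(c[0]+c[1])/2)
tx=np.array([.753,-.659,0]); ty=np.array([-.659,-.753,0])
print('centre from top edge',c[2]-14*tx, 'top edge tool coords')
n=ray('w4',B(342,372),.054)*1000
print('tip',n-9*tx)
a=ray('w4',B(374,328),.047);b=ray('w4',B(357,400),.047);print('slot',np.degrees(np.arctan2(*(a-b)[1::-1])),a*1000)
print(proj('s4',[.4766,-.0534,.054])-proj('s4',[.4766,-.0534,.047]))
"
```

```text
[array([486.39695962, -42.15215645,  47.        ]), array([468.13919408, -63.03881002,  47.        ]), array([487.22334284, -61.78568676,  47.        ])] mid [477.26807685 -52.59548324  47.        ]
centre from top edge [476.68134284 -52.55968676  47.        ] top edge tool coords
tip [477.54676018 -52.2276511   54.        ]
slot -53.73286732667767 [484.31067385 -63.22147666  47.        ]
[ 0.17150384 -3.17843641]
```

Request:
{"op": "move_arm", "data": {"motion": [0,0.01,0.08,0,0,0,1,0,0.01,0.15,0,0,0,1,0,0.01,0.2,0,0,0,1,0,0.01,0.25,0,0,0,1,0,0.01,0.25,0,0,0,1,0,0.01,0.25,0,0,0,1]}}

```text
time_s: 7.77
tcp_pos: [0.4767, -0.0537, 0.1177]
ee_rot: [[0.753, -0.658, 0.004], [-0.658, -0.753, 0.0], [0.003, -0.003, -1.0]]
wrist_force: [-0.6, 0.2, 2.2]
gripper_width: 0.271
```

```bash
python3 -c "
from h import *
st()
cap('wrist','w5')
st()
_,_,im=ld('w5')
cv2.imwrite('pics/c5w.png',cv2.resize(im[180:280,260:380],None,fx=6,fy=6,interpolation=2))
"
```

```text
t 7.77 tcp [476.7 -53.7 117.7] yaw -131.2 F [-0.57  0.23  2.15] M [0.076 0.295 0.04 ] w 0.271 j [ 13.  14. -28.   0. -47.  36.]
t 7.82 tcp [476.7 -53.6 117.7] yaw -131.2 F [-0.46 -0.33  1.88] M [ 0.063  0.302 -0.016] w 0.271 j [ 13.  14. -28.   0. -47.  36.]
```

View pics/c5w.png

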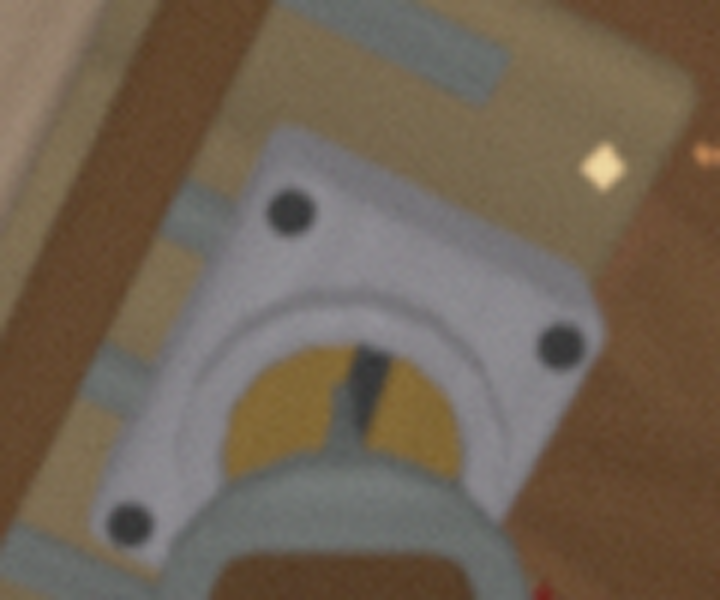

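Request:
{"op": "move_arm", "data": {"motion": [0,0,0,0,0,0.4,1,0,0,0,0,0,0.8,1,0,0,0,0,0,1.2,1,0,0,0,0,0,1.6,1,0,0,0,0,0,2.0,1,0,0,0,0,0,2.4,1,0,0,0,0,0,2.8,1,0,0,0,0,0,3.2,1,0,0,0,0,0,3.2,1]}}

```text
time_s: 8.57
tcp_pos: [0.4763, -0.0537, 0.1173]
ee_rot: [[0.541, -0.841, 0.004], [-0.841, -0.541, 0.0], [0.002, -0.003, -1.0]]
wrist_force: [0.2, -0.4, -0.8]
gripper_width: 0.274
```

```bash
python3 -c "
from h import *
st()
cap('wrist','w6')
st()
_,_,im=ld('w6')
cv2.imwrite('pics/c6w.png',cv2.resize(im[180:280,260:380],None,fx=6,fy=6,interpolation=2))
"
```

```text
t 8.57 tcp [476.3 -53.7 117.3] yaw -147.2 F [ 0.23 -0.43 -0.84] M [ 0.008  0.188 -0.043] w 0.274 j [ 13.  14. -28.   0. -47.  20.]
t 8.62 tcp [476.4 -53.7 117.4] yaw -147.1 F [ 0.27  0.32 -0.81] M [-0.048  0.154  0.039] w 0.273 j [ 13.  14. -28.   0. -47.  20.]
```

View pics/c6w.png

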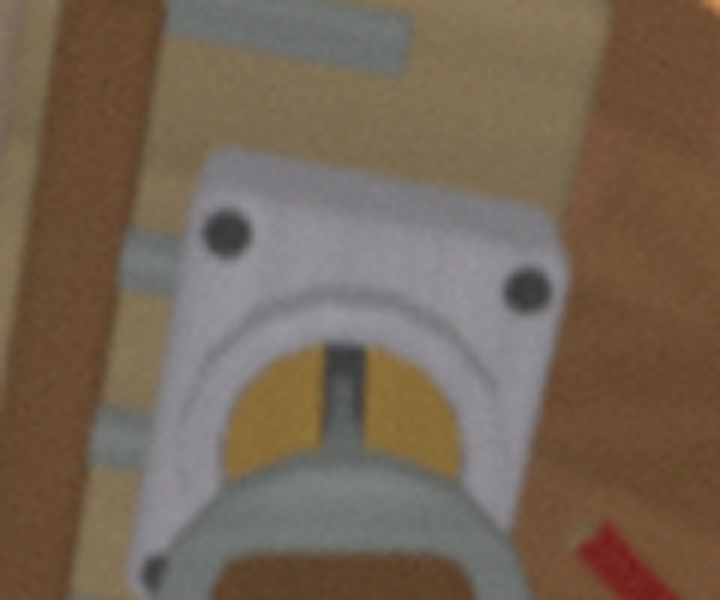

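Request:
{"op": "move_arm", "data": {"motion": [0,0,0.05,0,0,0,1,0,0,0.05,0,0,0.6,1,0,0,0.05,0,0,1.2,1,0,0,0.05,0,0,1.8,1,0,0,0.05,0,0,2.4,1,0,0,0.05,0,0,3.0,1,0,0,0.05,0,0,3.6,1,0,0,0.05,0,0,4.2,1]}}

```text
time_s: 9.28
tcp_pos: [0.4761, -0.0537, 0.115]
ee_rot: [[0.204, -0.979, 0.003], [-0.979, -0.204, 0.0], [0.0, -0.003, -1.0]]
wrist_force: [-0.3, 0.2, -1.3]
gripper_width: 0.278
```

```bash
python3 -c "
from h import *
st()
cap('wrist','w7')
st()
_,_,im=ld('w7')
cv2.imwrite('pics/c7w.png',cv2.resize(im[160:280,220:380],None,fx=5,fy=5,interpolation=2))
"
```

```text
t 9.28 tcp [476.1 -53.7 115. ] yaw -168.2 F [-0.27  0.17 -1.26] M [0.036 0.167 0.107] w 0.278 j [ 13.  14. -28.   0. -47.  -1.]
t 9.33 tcp [476.1 -53.7 115. ] yaw -168.3 F [ 0.64  0.99 -1.01] M [0.051 0.152 0.007] w 0.272 j [ 13.  14. -28.   0. -47.  -1.]
```

View pics/c7w.png

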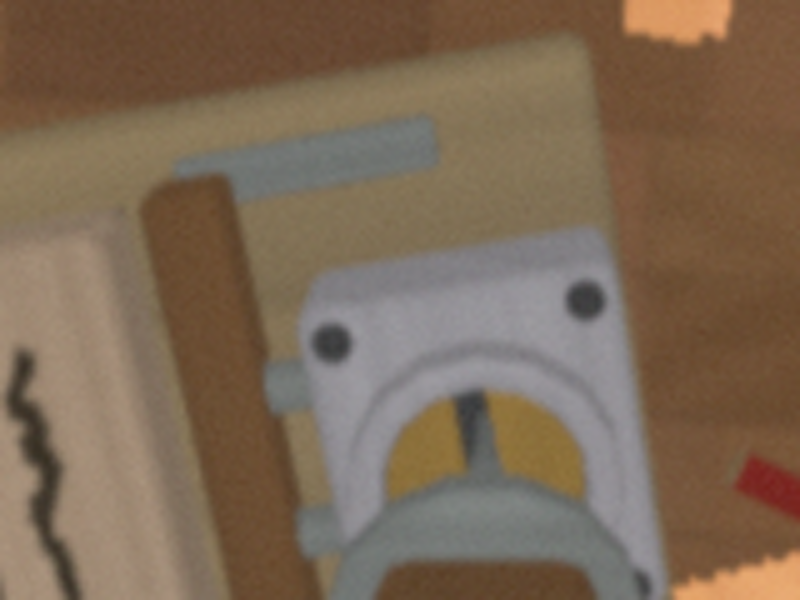

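Request:
{"op": "move_arm", "data": {"motion": [0,0,0,0,0,0.6,1,0,0,0,0,0,1.2,1,0,0,0,0,0,1.8,1,0,0,0,0,0,2.4,1,0,0,0,0,0,3.0,1,0,0,0,0,0,3.6,1,0,0,0,0,0,4.2,1,0,0,0,0,0,4.8,1,0,0,0,0,0,5.4,1,0,0,0,0,0,6.0,1]}}

```text
time_s: 10.17
tcp_pos: [0.4758, -0.0537, 0.1149]
ee_rot: [[-0.315, -0.949, 0.002], [-0.949, 0.315, 0.0], [-0.001, -0.002, -1.0]]
wrist_force: [-0.6, 0.9, 0.1]
gripper_width: 0.274
```

```bash
python3 -c "
from h import *
st()
cap('wrist','w8')
st()
_,_,im=ld('w8')
cv2.imwrite('pics/c8w.png',cv2.resize(im[160:280,220:380],None,fx=5,fy=5,interpolation=2))
"
```

```text
t 10.17 tcp [475.8 -53.7 114.9] yaw 161.6 F [-0.61  0.85  0.1 ] M [0.185 0.385 0.114] w 0.274 j [ 13.  14. -28.   0. -47. -31.]
t 10.22 tcp [475.8 -53.7 114.9] yaw 161.5 F [-0.17  0.44  0.31] M [0.283 0.376 0.083] w 0.273 j [ 13.  14. -28.   0. -47. -32.]
```

View pics/c8w.png

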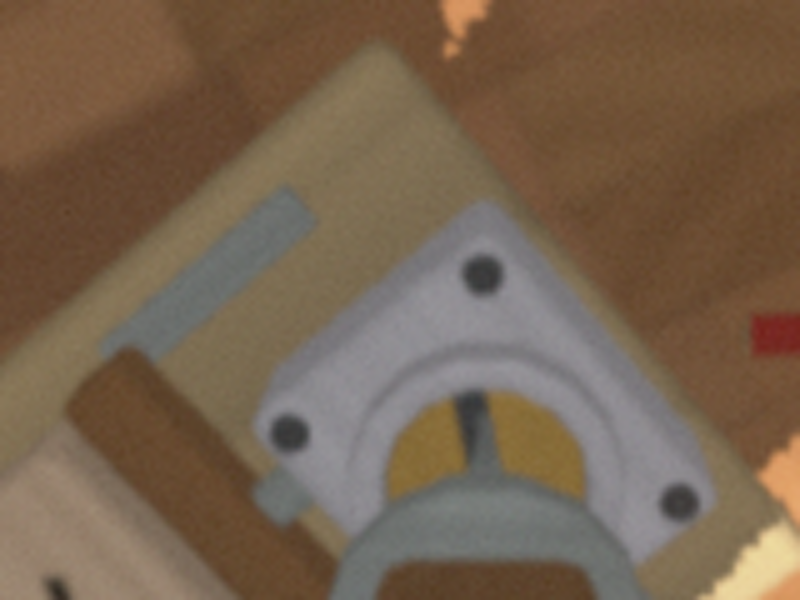

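Request:
{"op": "move_arm", "data": {"motion": [0,0,0,0,0,0.4,1,0,0,0,0,0,0.8,1,0,0,0,0,0,1.2,1,0,0,0,0,0,1.6,1]}}

```text
time_s: 10.55
tcp_pos: [0.4757, -0.0536, 0.1149]
ee_rot: [[-0.445, -0.895, 0.002], [-0.895, 0.445, 0.0], [-0.001, -0.002, -1.0]]
wrist_force: [-0.6, 0.6, -0.8]
gripper_width: 0.272
```

```bash
python3 -c "
from h import *
st()"
```

```text
t 10.55 tcp [475.7 -53.6 114.9] yaw 153.6 F [-0.62  0.62 -0.84] M [0.216 0.329 0.04 ] w 0.272 j [ 13.  14. -28.   0. -47. -40.]
```

Request:
{"op": "move_arm", "data": {"motion": [0,0,0,0,0,0.3,1,0,0,0,0,0,0.6,1,0,0,0,0,0,0.8,1]}}

```text
time_s: 10.8
tcp_pos: [0.4756, -0.0536, 0.1149]
ee_rot: [[-0.506, -0.863, 0.002], [-0.863, 0.506, 0.0], [-0.001, -0.002, -1.0]]
wrist_force: [-0.6, 1.1, 0.1]
gripper_width: 0.272
```

```bash
python3 -c "
from h import *
st()
cap('top','t9');st();cap('wrist','w9');st()
_,_,im=ld('w9')
cv2.imwrite('pics/c9w.png',cv2.resize(im[160:280,220:380],None,fx=5,fy=5,interpolation=2))
_,_,im=ld('t9')
cv2.imwrite('pics/c9t.png',cv2.resize(im[190:310,340:450],None,fx=5,fy=5,interpolation=2))
"
```

```text
t 10.8 tcp [475.6 -53.6 114.9] yaw 149.6 F [-0.64  1.14  0.11] M [0.237 0.298 0.034] w 0.272 j [ 13.  14. -28.   0. -47. -43.]
t 10.85 tcp [475.7 -53.6 114.9] yaw 149.6 F [-0.62  1.71  0.82] M [0.199 0.311 0.05 ] w 0.271 j [ 13.  14. -28.   0. -47. -44.]
t 10.9 tcp [475.7 -53.6 114.9] yaw 149.6 F [-1.21  0.8   0.57] M [0.186 0.224 0.049] w 0.275 j [ 13.  14. -28.   0. -47. -43.]
```

View pics/c9w.png

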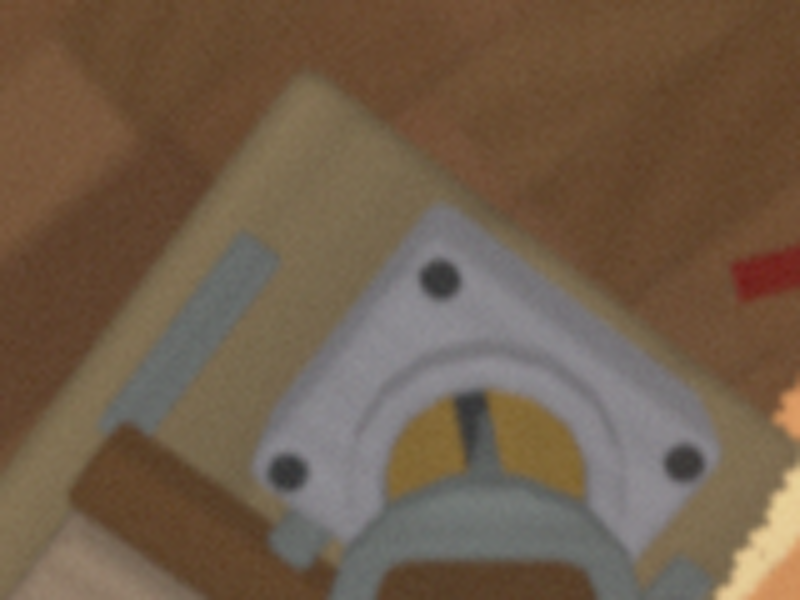

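View pics/c9t.png

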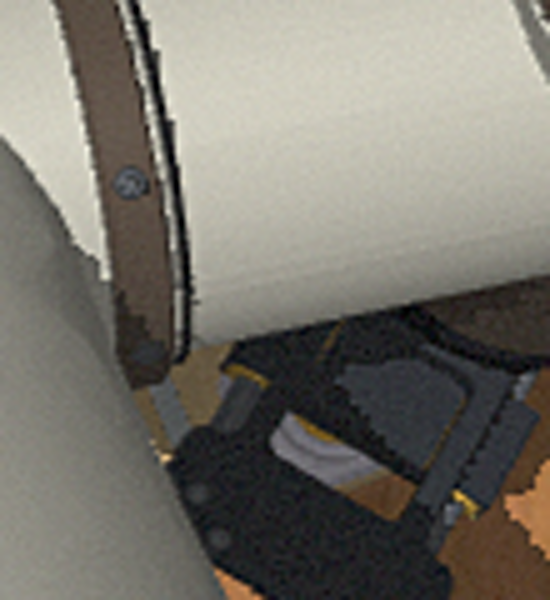

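Request:
{"op": "move_arm", "data": {"motion": [0,0,0,0,0,0.2,1,0,0,0,0,0,0.4,1,0,0,0,0,0,0.6,1]}}

```text
time_s: 11.15
tcp_pos: [0.4756, -0.0536, 0.1149]
ee_rot: [[-0.551, -0.835, 0.002], [-0.835, 0.551, 0.0], [-0.001, -0.001, -1.0]]
wrist_force: [-0.5, 1.1, -0.0]
gripper_width: 0.277
```

```bash
python3 -c "
from h import *
st()"
```

```text
t 11.15 tcp [475.6 -53.6 114.9] yaw 146.6 F [-0.51  1.06 -0.  ] M [0.232 0.267 0.03 ] w 0.277 j [ 13.  14. -28.   0. -47. -47.]
```

Request:
{"op": "move_arm", "data": {"motion": [0,0,0,0,0,0.2,1,0,0,0,0,0,0.4,1,0,0,0,0,0,0.6,1]}}

```text
time_s: 11.4
tcp_pos: [0.4756, -0.0536, 0.1149]
ee_rot: [[-0.595, -0.804, 0.002], [-0.804, 0.595, 0.0], [-0.001, -0.001, -1.0]]
wrist_force: [-0.8, 0.3, 0.5]
gripper_width: 0.274
```

```bash
python3 -c "
from h import *
st()"
```

```text
t 11.4 tcp [475.6 -53.6 114.9] yaw 143.5 F [-0.79  0.28  0.54] M [0.297 0.283 0.062] w 0.274 j [ 13.  14. -28.   0. -47. -50.]
```

Request:
{"op": "move_arm", "data": {"motion": [0,0,0,0,0,0.2,1,0,0,0,0,0,0.4,1,0,0,0,0,0,0.4,1]}}

```text
time_s: 11.65
tcp_pos: [0.4756, -0.0536, 0.1149]
ee_rot: [[-0.623, -0.782, 0.002], [-0.782, 0.623, 0.0], [-0.001, -0.001, -1.0]]
wrist_force: [-0.4, 0.6, 0.8]
gripper_width: 0.274
```

```bash
python3 -c "
from h import *
st()"
```

```text
t 11.65 tcp [475.6 -53.6 114.9] yaw 141.4 F [-0.43  0.63  0.82] M [0.262 0.267 0.029] w 0.274 j [ 13.  14. -28.   0. -47. -52.]
```

Request:
{"op": "move_arm", "data": {"motion": [0,0,0,0,0,0.2,1,0,0,0,0,0,0.4,1,0,0,0,0,0,0.4,1]}}

```text
time_s: 11.9
tcp_pos: [0.4755, -0.0536, 0.1149]
ee_rot: [[-0.651, -0.759, 0.002], [-0.759, 0.651, 0.0], [-0.001, -0.001, -1.0]]
wrist_force: [0.0, 0.5, 2.0]
gripper_width: 0.277
```

```bash
python3 -c "
from h import *
st();cap('wrist','wa');st()
_,_,im=ld('wa')
cv2.imwrite('pics/caw.png',cv2.resize(im[160:280,220:380],None,fx=5,fy=5,interpolation=2))
"
```

```text
t 11.9 tcp [475.5 -53.6 114.9] yaw 139.4 F [0.02 0.5  2.  ] M [0.247 0.28  0.044] w 0.277 j [ 13.  14. -28.   0. -47. -54.]
t 11.95 tcp [475.6 -53.6 114.9] yaw 139.4 F [-1.67  0.89  1.18] M [0.338 0.294 0.102] w 0.275 j [ 13.  14. -28.   0. -47. -54.]
```

View pics/caw.png

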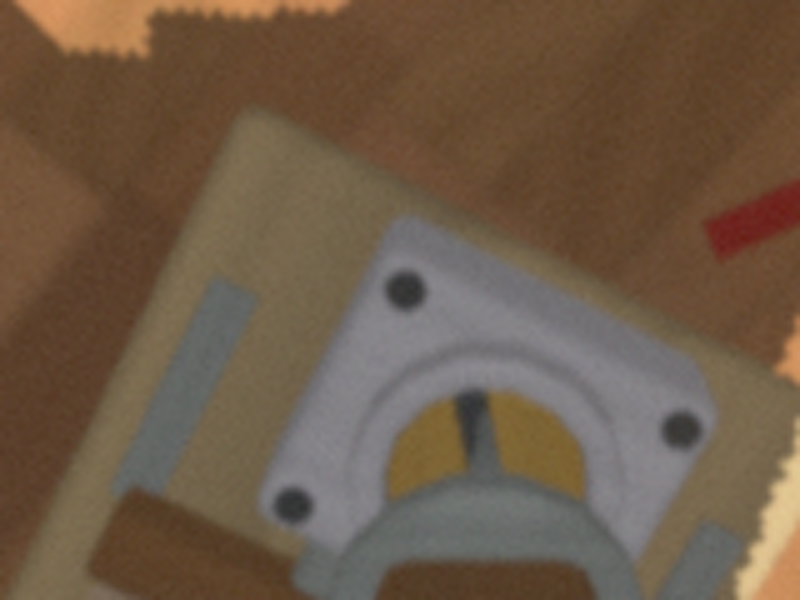

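Request:
{"op": "move_arm", "data": {"motion": [0,0,0,0,0,0.2,1,0,0,0,0,0,0.4,1,0,0,0,0,0,0.4,1]}}

```text
time_s: 12.2
tcp_pos: [0.4755, -0.0535, 0.1149]
ee_rot: [[-0.677, -0.736, 0.002], [-0.736, 0.677, 0.0], [-0.001, -0.001, -1.0]]
wrist_force: [-1.6, 0.9, 0.9]
gripper_width: 0.273
```

```bash
python3 -c "
from h import *
st();cap('wrist','wb');st();cap('wrist','wb');st()"
```

```text
t 12.2 tcp [475.5 -53.5 114.9] yaw 137.4 F [-1.57  0.91  0.89] M [0.305 0.364 0.076] w 0.273 j [ 13.  14. -28.   0. -47. -56.]
t 12.25 tcp [475.5 -53.5 114.9] yaw 137.4 F [-1.1   0.37 -0.3 ] M [0.308 0.327 0.059] w 0.277 j [ 13.  14. -28.   0. -47. -56.]
t 12.3 tcp [475.6 -53.5 114.9] yaw 137.4 F [-0.35  0.75  0.84] M [0.326 0.287 0.053] w 0.275 j [ 13.  14. -28.   0. -47. -56.]
```

Request:
{"op": "move_arm", "data": {"motion": [0,0,0,0,0,0.2,1,0,0,0,0,0,0.4,1,0,0,0,0,0,0.4,1]}}

```text
time_s: 12.55
tcp_pos: [0.4755, -0.0535, 0.1149]
ee_rot: [[-0.703, -0.712, 0.002], [-0.712, 0.703, 0.0], [-0.001, -0.001, -1.0]]
wrist_force: [-1.0, 0.2, 1.2]
gripper_width: 0.275
```

```bash
python3 -c "
from h import *
st();cap('wrist','wb');st();cap('wrist','wb');st()"
```

```text
t 12.55 tcp [475.5 -53.5 114.9] yaw 135.4 F [-1.03  0.17  1.17] M [0.417 0.369 0.142] w 0.275 j [ 13.  14. -28.   0. -47. -58.]
t 12.6 tcp [475.5 -53.5 114.9] yaw 135.4 F [-1.16  1.77  1.49] M [0.377 0.424 0.094] w 0.271 j [ 13.  14. -28.   0. -47. -58.]
t 12.65 tcp [475.5 -53.5 114.9] yaw 135.4 F [-0.61  0.61  1.12] M [0.405 0.342 0.145] w 0.275 j [ 13.  14. -28.   0. -47. -58.]
```

Request:
{"op": "move_arm", "data": {"motion": [0,0,0,0,0,0.2,1,0,0,0,0,0,0.2,1]}}

```text
time_s: 12.82
tcp_pos: [0.4755, -0.0535, 0.1149]
ee_rot: [[-0.715, -0.699, 0.002], [-0.699, 0.715, 0.0], [-0.001, -0.001, -1.0]]
wrist_force: [-0.9, 2.1, 0.3]
gripper_width: 0.277
```

```bash
python3 -c "
from h import *
st();cap('wrist','wb');st();cap('wrist','wb');st()
_,_,im=ld('wb')
cv2.imwrite('pics/cbw.png',cv2.resize(im[160:280,220:380],None,fx=5,fy=5,interpolation=2))"
```

```text
t 12.82 tcp [475.5 -53.5 114.9] yaw 134.4 F [-0.95  2.07  0.33] M [0.374 0.407 0.16 ] w 0.277 j [ 13.  14. -28.   0. -47. -59.]
t 12.87 tcp [475.5 -53.5 114.9] yaw 134.4 F [-0.71  1.08  1.39] M [0.466 0.428 0.141] w 0.276 j [ 13.  14. -28.   0. -47. -59.]
t 12.92 tcp [475.5 -53.5 114.9] yaw 134.4 F [-0.72  1.27  0.86] M [0.441 0.402 0.194] w 0.275 j [ 13.  14. -28.   0. -47. -59.]
```

View pics/cbw.png

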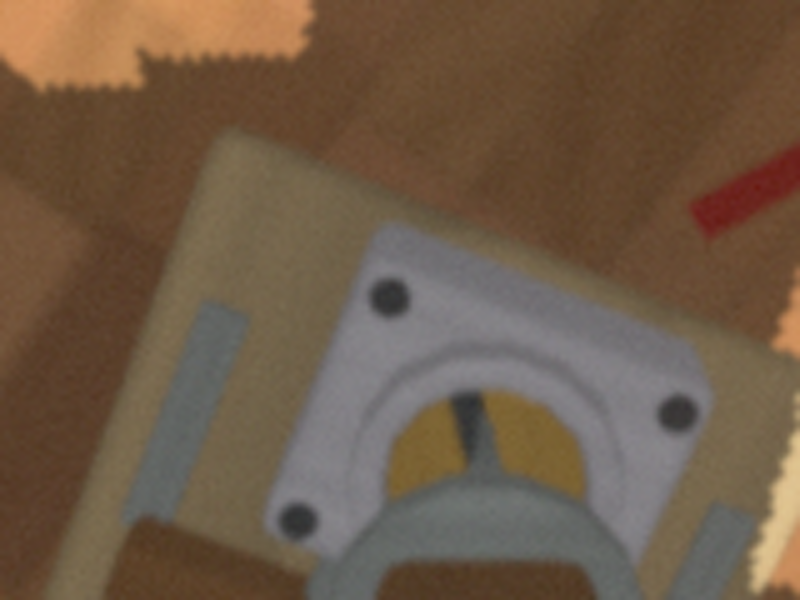

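Request:
{"op": "move_arm", "data": {"motion": [0,0,0,0,0,-0.5,1,0,0,0,0,0,-1.2,1,0,0,0,0,0,-1.2,1,0,0,-0.3,0,0,-1.2,1,0,0,-0.8,0,0,-1.2,1,0,0,-1.3,0,0,-1.2,1,0,0,-1.65,0,0,-1.2,1,0,0,-1.65,0,0,-1.2,1,0,0,-1.65,0,0,-1.2,1]}}

```text
time_s: 13.67
tcp_pos: [0.4755, -0.0535, 0.181]
ee_rot: [[-0.638, -0.77, 0.003], [-0.77, 0.638, 0.001], [-0.003, -0.002, -1.0]]
wrist_force: [-0.2, 0.3, -2.2]
gripper_width: 0.271
```

```bash
python3 -c "
from h import *
cap('wrist','wc');cap('scene','sc');st()
go(533,231.6,182,95.5)
_,_,im=ld('wc')
cv2.imwrite('pics/ccw.png',cv2.resize(im[130:290,200:400],None,fx=4,fy=4,interpolation=2))"
```

```text
t 13.77 tcp [474.5 -53.6 179.6] yaw 140.4 F [-0.03  0.01 -1.55] M [ 0.009  0.087 -0.019] w 0.271 j [ 13.  10. -23.  -0. -57. -53.]
row [-6.424  3.423 -0.058] [ 7.000e-03 -5.000e-03  8.971e+00]
t 13.77 tcp [474.5 -53.6 179.6] yaw 140.4 F [-0.03  0.01 -1.55] M [ 0.009  0.087 -0.019] w 0.271 j [ 13.  10. -23.  -0. -57. -53.]
```

View pics/ccw.png

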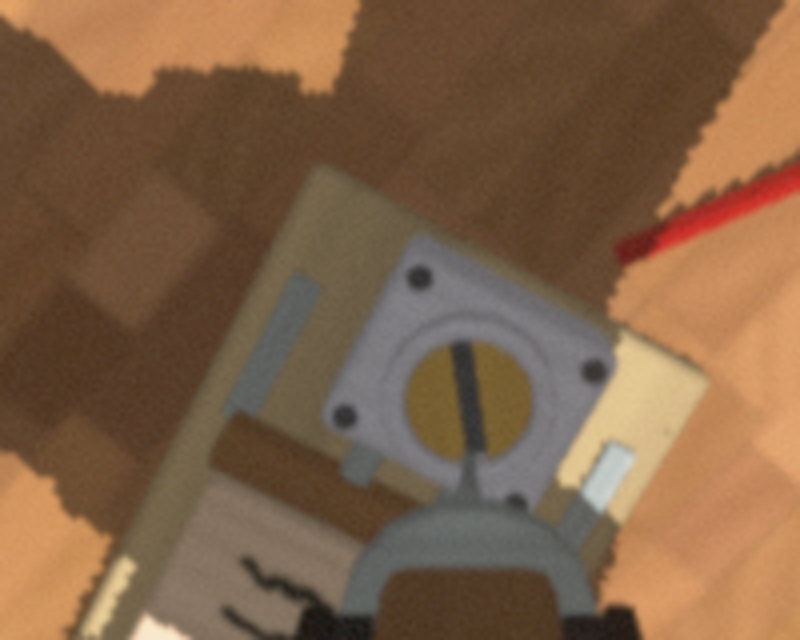

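Request:
{"op": "move_arm", "data": {"motion": [-6.44,3.42,-0.06,0,0,8.97,1,-6.44,3.42,-0.06,0,0,8.97,1,-6.44,3.42,-0.06,0,0,8.97,1,-6.44,3.42,-0.06,0,0,8.97,1,-6.44,3.42,-0.06,0,0,8.97,1,-6.44,3.42,-0.06,0,0,8.97,1,-6.44,3.42,-0.06,0,0,8.97,1,-6.44,3.42,-0.06,0,0,8.97,1,-6.44,3.42,-0.06,0,0,8.97,1,-6.44,3.42,-0.06,0,0,8.97,1,-6.44,3.42,-0.06,0,0,8.97,1,-6.44,3.42,-0.06,0,0,8.97,1]}}

```text
time_s: 14.77
tcp_pos: [0.533, 0.2306, 0.1816]
ee_rot: [[-0.995, -0.095, -0.002], [-0.095, 0.995, -0.001], [0.002, -0.0, -1.0]]
wrist_force: [0.5, -0.7, -0.9]
gripper_width: 0.274
```

```bash
python3 -c "
from h import *
cap('wrist','wd');cap('top','td');cap('scene','sd')
go(533.5,232,145,95.5)
_,_,im=ld('td')
cv2.imwrite('pics/cdt.png',cv2.resize(im[190:310,340:450],None,fx=5,fy=5,interpolation=2))
_,_,im=ld('wd')
cv2.imwrite('pics/cdw.png',cv2.resize(im[180:300,240:400],None,fx=5,fy=5,interpolation=2))
_,_,im=ld('sd');p=proj('s2',[.533,.232,.13]).astype(int)
cv2.imwrite('pics/cds.png',cv2.resize(im[max(p[1]-70,0):p[1]+50,p[0]-60:p[0]+60],None,fx=5,fy=5,interpolation=2))
"
```

```text
row [-0.005  0.027  0.932] [ 0.005 -0.007 -0.013]
t 14.92 tcp [533.4 230.9 182.3] yaw 95.4 F [-0.01  0.32 -1.01] M [-0.006  0.022  0.037] w 0.274 j [  39.   20.   -9.   -0.  -61. -124.]
```

View pics/cdt.png

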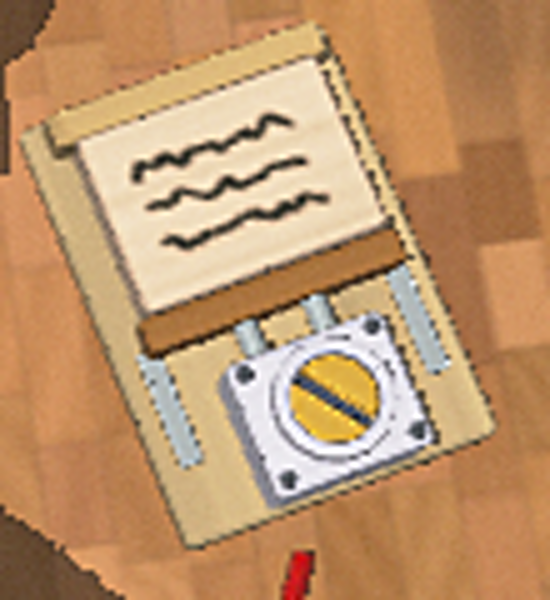

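View pics/cdw.png

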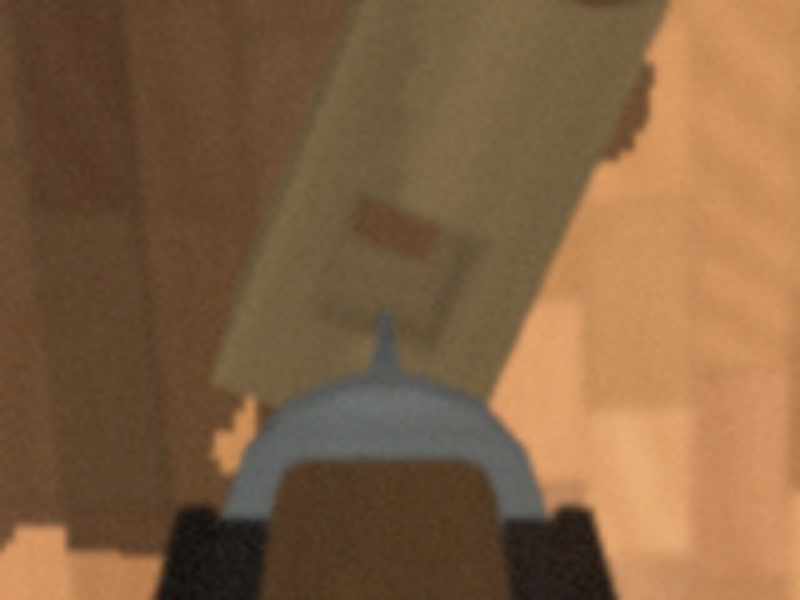

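View pics/cds.png

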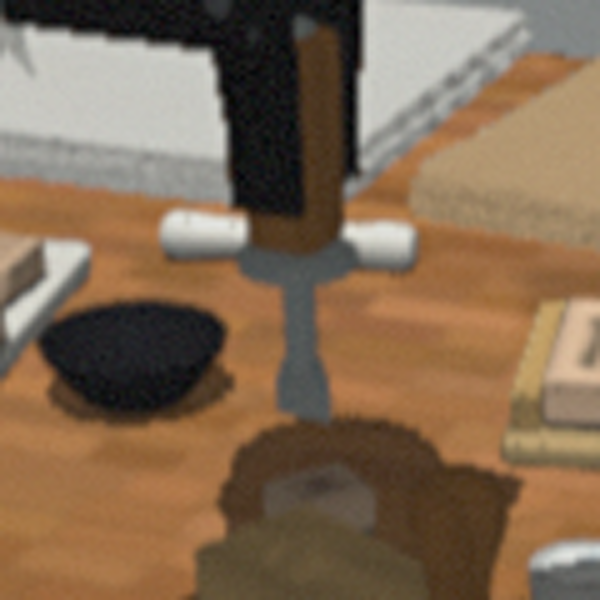

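Request:
{"op": "move_arm", "data": {"motion": [0,0.03,0.6,0,0,0,1,0,0.03,0.93,0,0,0,1,0,0.03,1.1,0,0,0,1,0,0.03,1.4,0,0,0,1,0,0.03,1.5,0,0,0,1,0,0.03,1.5,0,0,0,1]}}

```text
time_s: 15.42
tcp_pos: [0.5329, 0.2314, 0.1216]
ee_rot: [[-0.996, -0.094, -0.002], [-0.094, 0.996, -0.001], [0.002, -0.001, -1.0]]
wrist_force: [-0.5, 0.3, -1.4]
gripper_width: 0.273
```

```bash
python3 -c "
from h import *
go(533.5,232,83.4,95.5)
"
```

```text
row [-0.018  0.013  0.955] [-0.007 -0.025 -0.02 ]
t 15.42 tcp [532.9 231.4 121.6] yaw 95.4 F [-0.51  0.28 -1.39] M [-0.026  0.02   0.044] w 0.273 j [  39.   23.  -14.   -0.  -53. -124.]
```

Blade is in the well, free of contact; continue to seat.

Request:
{"op": "move_arm", "data": {"motion": [-0.02,0.01,0.4,0,0,0,1,-0.02,0.01,0.7,0,0,0,1,-0.02,0.01,0.88,0,0,0,1,-0.02,0.01,0.95,0,0,0,1,-0.02,0.01,0.95,0,0,0,1,-0.02,0.01,0.95,0,0,0,1]}}

```text
time_s: 15.92
tcp_pos: [0.5342, 0.2322, 0.0844]
ee_rot: [[-0.996, -0.094, -0.001], [-0.094, 0.996, 0.0], [0.001, 0.0, -1.0]]
wrist_force: [-0.2, -0.4, -0.8]
gripper_width: 0.275
```

```bash
python3 -c "
from h import *
st();cap('scene','se');st()
_,_,im=ld('se');p=proj('se',[.533,.232,.08]).astype(int)
cv2.imwrite('pics/ces.png',cv2.resize(im[p[1]-60:p[1]+60,p[0]-60:p[0]+60],None,fx=5,fy=5,interpolation=2))
"
```

```text
t 15.92 tcp [534.2 232.2  84.4] yaw 95.4 F [-0.15 -0.37 -0.77] M [ 0.068  0.015 -0.037] w 0.275 j [  39.   26.  -16.   -0.  -49. -124.]
t 15.97 tcp [534.2 232.3  84.4] yaw 95.4 F [-0.16  0.3  -1.32] M [-0.005 -0.016  0.012] w 0.271 j [  39.   26.  -16.   -0.  -49. -124.]
```

View pics/ces.png

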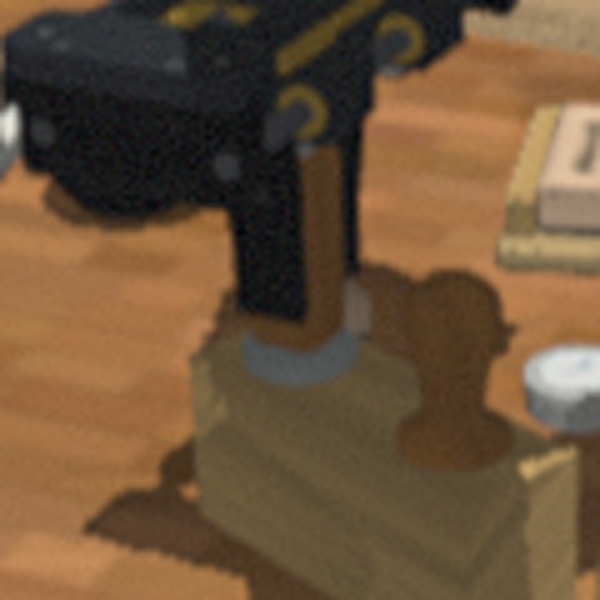

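Request:
{"op": "move_arm", "data": {"motion": [0,0,0.03,0,0,0,1,0,0,0.03,0,0,0,1]}}

```text
time_s: 16.13
tcp_pos: [0.5345, 0.2325, 0.0837]
ee_rot: [[-0.996, -0.094, 0.0], [-0.094, 0.996, 0.001], [-0.001, 0.001, -1.0]]
wrist_force: [-0.0, -0.4, -1.9]
gripper_width: 0.272
```

```bash
python3 -c "
from h import *
st()"
```

```text
t 16.13 tcp [534.5 232.5  83.7] yaw 95.4 F [-0.03 -0.45 -1.86] M [-0.012 -0.02   0.009] w 0.272 j [  39.   26.  -16.   -0.  -48. -124.]
```

Request:
{"op": "move_arm", "data": {"motion": [0.02,-0.01,0.02,0,0,0,1,0.02,-0.01,0.02,0,0,0,1,0.02,-0.01,0.02,0,0,0,1]}}

```text
time_s: 16.38
tcp_pos: [0.5343, 0.2323, 0.0835]
ee_rot: [[-0.996, -0.095, 0.002], [-0.095, 0.996, 0.002], [-0.002, 0.001, -1.0]]
wrist_force: [0.3, -0.0, 0.7]
gripper_width: 0.273
```

```bash
python3 -c "
from h import *
st()"
```

```text
t 16.38 tcp [534.3 232.3  83.5] yaw 95.4 F [ 0.33 -0.03  0.67] M [ 0.109 -0.145  0.038] w 0.273 j [  39.   26.  -16.   -0.  -48. -124.]
```

Contact on the flange (z 83.5, Fz +0.7). Release: open slowly in place.

Request:
{"op": "move_arm", "data": {"motion": [0,0,0,0,0,0,0,0,0,0,0,0,0,0,0,0,0,0,0,0,0,0,0,0,0,0,0,-0.3,0,0,0,0,0,0,-1,0,0,0,0,0,0,-1,0,0,0,0,0,0,-1,0,0,0,0,0,0,-1,0,0,0,0,0,0,-1,0,0,0,0,0,0,-1]}}

```text
time_s: 17.22
tcp_pos: [0.5343, 0.2323, 0.0835]
ee_rot: [[-0.996, -0.095, 0.002], [-0.095, 0.996, 0.002], [-0.002, 0.001, -1.0]]
wrist_force: [0.5, -0.1, 0.3]
gripper_width: 0.938
```

```bash
python3 -c "
from h import *
st();cap('scene','sf')
_,_,im=ld('sf');p=proj('sf',[.533,.232,.08]).astype(int)
cv2.imwrite('pics/cfs.png',cv2.resize(im[p[1]-60:p[1]+60,p[0]-60:p[0]+60],None,fx=5,fy=5,interpolation=2))
"
```

```text
t 17.22 tcp [534.3 232.3  83.5] yaw 95.4 F [ 0.5  -0.06  0.26] M [-0.017 -0.009 -0.011] w 0.938 j [  39.   26.  -16.   -0.  -48. -124.]
```

View pics/cfs.png

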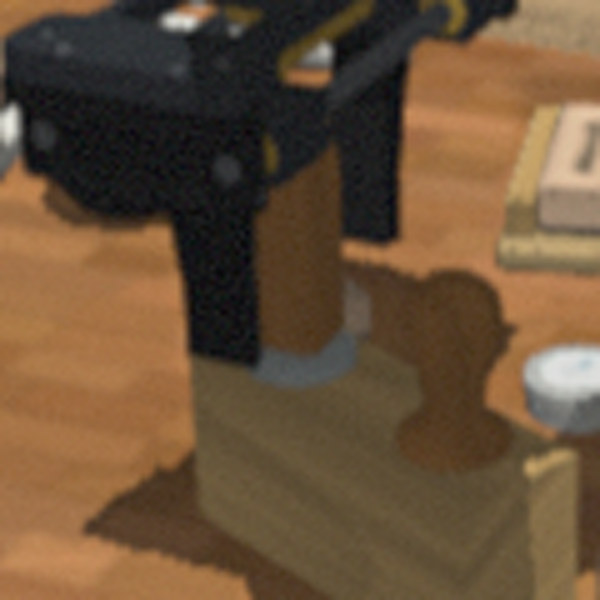

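Driver is standing free. Retreat up, then back towards the start area so the top camera sees everything.

Request:
{"op": "move_arm", "data": {"motion": [0,0,-0.6,0,0,0,-1,0,0,-1.6,0,0,0,-1,0,0,-2.6,0,0,0,-1,0,0,-3.5,0,0,0,-1,0,0,-3.7,0,0,0,-1,0.5,-1,-3.7,0,0,0,-1,1,-2,-3.7,0,0,0,-1,1.5,-3,-3.7,0,0,0,-1,1.5,-4,-3.7,0,0,0,-1,1.5,-5,-3.7,0,0,0,-1,1.5,-6,-3.7,0,0,0,-1,1.5,-7,-3.7,0,0,0,-1,1.5,-8,-3.7,0,0,0,-1,1.5,-9,-3.7,0,0,0,-1,1.5,-10,-3.7,0,0,0,-1,1.5,-10,-3.7,0,0,0,-1]}}

```text
time_s: 18.6
tcp_pos: [0.512, -0.1773, 0.2302]
ee_rot: [[-0.996, -0.088, 0.001], [-0.088, 0.996, 0.0], [-0.001, 0.0, -1.0]]
wrist_force: [1.3, 1.0, 0.1]
gripper_width: 1.0
```

```bash
python3 -c "
from h import *
st();cap('scene','sg');cap('top','tg')
_,_,im=ld('tg')
cv2.imwrite('pics/cgt.png',np.hstack([cv2.resize(im[190:310,180:300],None,fx=3.3,fy=3.3,interpolation=2),cv2.resize(im[190:310,340:450],None,fx=3.3,fy=3.3,interpolation=2)]))
_,_,im=ld('sg');p=proj('sg',[.533,.232,.08]).astype(int)
cv2.imwrite('pics/cgs.png',cv2.resize(im[p[1]-60:p[1]+60,p[0]-60:p[0]+60],None,fx=5,fy=5,interpolation=2))
"
```

```text
t 18.6 tcp [ 512.  -177.3  230.2] yaw 95.1 F [1.3  1.03 0.14] M [ 0.045 -0.088 -0.045] w 1.0 j [ -2.  14. -11.  -0. -66. -83.]
```

View pics/tg.png

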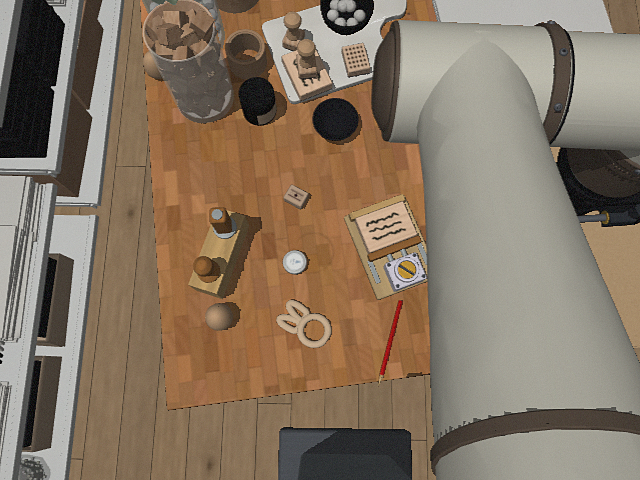

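View pics/cgt.png

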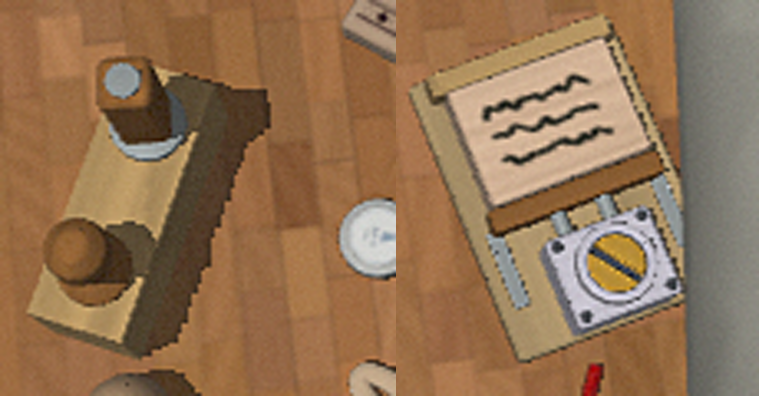

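View pics/cgs.png

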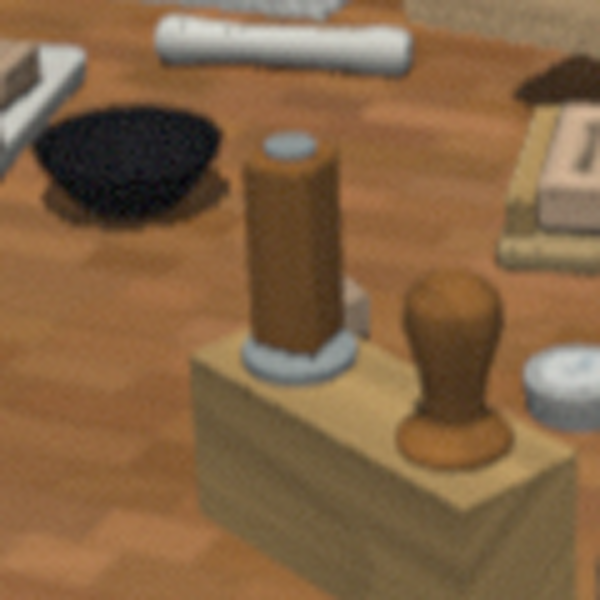

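```bash
python3 -c "
from h import *
B=lambda x,y:((x+.5)/5-.5+340,(y+.5)/5-.5+190)
a=np.radians(21.2);u=np.array([np.cos(a),np.sin(a)]);c=np.array([474.9,-54.7])+50*u
for f,l in [('top0',[(148,345),(402,245)]),('td',[(137,322),(393,225)])]:
    for q in l: print(f,u@((ray(f,B(*q),.034)*1000)[:2]-c))
for l in [[(297,420),(374,378)],[(297,376),(371,421)]]:
    p,q=[ray('td',B(*x),.047) for x in l]; print(np.degrees(np.arctan2(*(q-p)[1::-1])))
s=r.sense();print(np.abs(s['joint_velocities']).max())
"
```

```text
top0 -12.164088055614751
top0 -9.941929289797178
td -3.990108929369234
td -2.827481826982446
-60.63365583979321
-121.3899718346703
2.9587639016714684
```

Request:
{"op": "move_arm", "data": {"motion": [0,0,0,0,0,0,-1,0,0,0,0,0,0,-1,0,0,0,0,0,0,-1]}}

```text
time_s: 18.95
tcp_pos: [0.5117, -0.1721, 0.2303]
ee_rot: [[-0.996, -0.093, 0.001], [-0.093, 0.996, 0.002], [-0.001, 0.002, -1.0]]
wrist_force: [-0.3, 0.7, 0.1]
gripper_width: 0.999
```

```bash
python3 -c "
from h import *
st();print(r.finish_job())"
```

```text
t 18.95 tcp [ 511.7 -172.1  230.3] yaw 95.3 F [-0.34  0.68  0.14] M [ 0.01  -0.021 -0.028] w 0.999 j [ -1.  13. -11.  -0. -66. -83.]
the job is handed in; nothing more can be done
None
```

The job is handed in at about 19 s. I rested the driver's blade on the screw with about 3 N and turned it clockwise. It dropped into the slot within the first 16°. I then turned the screw until it stopped, and the driver is back upright in its well.

- **Screw stop:** the turning moment rose from about 0.06 to about 0.16 N m and the slot stopped following the blade. I took that as the stop and unloaded the blade before lifting it out. The slot turned about 61° (1.06 rad), which is within the expected 0.9–1.2 rad.
- **Jaw:** in the top view there is no gap between jaw and stamp. My rough pixel reading of the jaw face gave x = -2.8 to -4.0 mm, not the stated -2 mm. I put the difference down to picking the edges by eye, because the torque and slot angle both point to the stop.
- **Driver:** the flange touched the block top at the same height as when I picked the driver up (83.5 against 83.4 mm). It looks upright and seated in both the scene and top views.
- **Other things:** the awl, tin, small stamp and ring look unmoved in the final top view. The arm is clear of everything.

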